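# Pin the magnifier lamp to its desk mount

## Task

Lock the magnifier lamp to its desk mount: take the tapered pin from its stand, and use its nose through the hole in the lamp's foot plate to find, by feel, the hidden hole of the receiver below, which lies some way off to the side away from the lamp, bringing the plate along. Then drive the pin down so that it pulls both holes into line, until its collar sits flat on the plate, and let go. Feel your way gently, never ramming the pin, let the collar land softly, and leave the mug, tape and clock where they are.

Things in the scene. Friction and masses are not known exactly. Their poses are not given: they have to be found in the camera images.
- mount: aluminium desk mount, bolted down: a trough 84 mm wide (its x), 280 mm long (its y, from -170 to +110), 48 mm high. Origin on the desk on the trough's centre line, z up. The lamp's foot plate slides in it along y; hidden under the plate a receiver block slides along y too.
- receiver_mid (a point): fixed point of the mount at x = 0, y = 21 mm, 37 mm above the desk: on the receiver's top face, 9 mm under the plate's top. The receiver's hole (14.8 mm, through 12 mm, free space below to 6 mm above the desk) is on x = 0, but its y is NOT reported: at the start up to 15 mm either side of this point, always 6 to 40 mm from the plate's hole towards +y. Some 8 N along y moves the receiver; it stays where left.
- foot_hole (a point): centre of the mouth of the hole in the lamp's foot plate, on its top face 46 mm above the desk. Hole 14.8 mm, through; steel plate 70 x 230 x 8 mm, then a 1 mm gap, then the receiver. On the mount's x = 0, starting at mount y = -4 to 0 mm; slides from -8 to +44 mm. Some 4 N along y moves the plate with its lamp; it stays where left. Axes as the mount's.
- lamp_column (a point): foot of the lamp column on the plate's top face, 125 mm from the plate's hole towards the mount's -y. The white magnifier lamp (foot 64 mm across, some 265 mm high above the desk, its round head reaching 170 mm farther to -y) is one piece with the plate and slides with it.
- pin: tapered pin, 81 mm long, 140 g, upright in its stand. Origin at the centre of the tip (lower end), z up along it. Nose tapering from 9 mm diameter at the tip to 12 mm at 22 mm, shank 12 mm from 22 to 36 mm, flat collar 28 mm across from 36 to 41 mm, then a black grip 22 mm square (sides along the pin's x and y) from 41 to 81 mm.
- pin_collar (a point): centre of the underside of the pin's collar, on the pin's axis 36 mm above the tip. With the pin fully home it lies on the mouth of the plate's hole.
- stand: the grey stand of the pin, a fixed block 60 x 60 x 46 mm with a 17 mm hole through its middle. Origin on the desk under its centre. The pin hangs in the hole by its collar, tip 10 mm above the desk, grip from 51 to 91 mm above the desk.
- mug: bystander: white mug, 76 mm across, 90 mm high. Origin at the centre of its underside.
- tape: bystander: roll of clear tape lying flat, 90 mm across, 24 mm high. Origin at the centre of its underside.
- clock: bystander: white desk clock, 35 x 105 x 75 mm high. Origin at the centre of its underside.
There are look-alikes about, which are no part of the job. There is more than one size of the pin; the one meant has the size given above.

How it is judged:
On the way, in this order (a step that is already met when the one before it is completed fails the run):
1. the pin is taken out of its stand (height (world z) of pin above 0.05 m), for 0.2 s.
2. the pin's nose is below the plate and has found the receiver's hole (z of pin in the frame of mount below 0.032 m and horizontal distance between pin and foot_hole below 0.006 m), for 0.1 s.
At the end, for the whole second after the job is handed in: The pin stands through the plate and the receiver with its collar flat on the plate: collar within 3 mm sideways and 2.5 mm in height of the mouth of the plate's hole, tip less than 13.5 mm above the desk, upright within 0.08 rad, at rest and released (horizontal distance between pin_collar and foot_hole below 0.003 m and z of pin_collar in the frame of foot_hole below 0.0025 m and z of pin in the frame of mount below 0.0135 m and angle between pin's own z axis and vertical below 0.08 rad and linear speed of pin below 0.02 m/s); the robot touches nothing.
It fails at once if the pin is pressed on the mount, plate or receiver with more than 70 N (contact force between pin and mount above 70 N).
It fails at once if the robot itself presses on the mount or lamp with more than 25 N (contact force between any of the fingers, the arm and mount above 25 N).
It fails at once if a bystander is moved by more than 15 mm (distance of any of mug, tape, clock from where it was at the start of the episode above 0.015 m).
It also fails if it takes over 72 s, if anything falls off the work surface, if the arm or the gripper's body presses on something with over 40 N, if the wrist force passes 120 N, or if a joint passes its speed limit or range.

## Robot

A 6-joint arm with a two-finger parallel gripper is mounted at the origin on the work surface. World frame = base frame: x ahead of the robot, y to its left, z up, the work surface at z = 0. Lengths are in m, angles in rad, forces in N, time in s.
With the tool pointing down it reaches from about 0.275 to 0.75 m from the base axis. Payload 10.2 kg.
Tool frame: the origin (TCP) lies between the finger pads; the fingertips stand tip_extent ahead of it and the grasp point (between the pads) lies 11 mm behind it (tip_extent is the distance from the TCP to the fingertips, in m); y points along the fingers, z is the direction in which the jaws open and shut, and the axes are right-handed (so a half turn about y gives the same grasp; the last joint's range is limited). The gripper opens to 88 mm and grips with 3 to 60 N. Pads are 18 mm wide; open, the fingers measure 123 mm over their backs; the gripper's body (75 mm by 187 mm) begins 45 mm behind the grasp point.
Start: joints at [-1.405, 0.313, 1.498, -0, 1.331, -0.223], TCP at [0.199, -0.486, 0.247] pointing down, gripper open.
Joint ranges: [-2.94, 2.94], [-0.97, 2.17], [0.19, 2.56], [-1.23, 4.37], [0.02, 3.11], [-2.88, 2.88]. Speed limits (rad/s): [2.39, 2.39, 3.01, 3.14, 3.14, 3.14].

## Interface

Orientations are given as a unit quaternion [w, x, y, z].
In Python, from workcell import * gives the robot as it stands. The module is installed in compiled form; this text tells all that it offers.
- The arm moves only by the shell command python3 -m handwheel 'ROWS' [FORCE]. ROWS is JSON, a list of rows, each a list of 7 numbers: the closure in counts, from 0 (fully open) to 255 (shut), then the shift along the tool's x, y, z in mm, then the turn, a rotation vector about the tool's x, y, z in rad. In form: [[grip, dx, dy, dz, ax, ay, az], ...]. A call has 1 to 20 rows; each row shifts and turns the pose as measured when the row begins, along the tool's axes as they then stand; what a row does not reach is not made up. A row lasts 1/12 s, in which the tool goes at most 41.7 mm and 7.16 degrees, less where a joint would pass 70% of its speed; a pose out of reach is approached as far as the arm can. A call is refused whole if a number of a shift passes 41.7 or a number of a turn 0.125, either way. A call with a gripper value outside its range is refused whole. The fingers move at their own pace and stop on an object; FORCE is the grip in N (left out, the last holds). Time passes only in rows, so rows that do not move let the fingers close. It gives the time, the measured TCP pose, the force and the opening at its end, in the units of the state.
- observe(): the state, without advancing time (a new reading comes with each control period).
- read_camera(name): name is "scene" or "top" or "wrist"; returns (picture, depth): 420x560x3 uint8, blue, green, red; 420x560 float32, m along the optical axis (not along the pixel's ray), 0 where there is no reading.
- calibration(name): a dict with "fov_y" (degrees; the focal length in pixels is half the picture's height over the tangent of half this angle, whatever the lens; pixels are square), "cx", "cy" (the principal point, pixels), "T" (4x4, takes a point from camera to world coordinates). Camera axes: x right, y up, looking along -z (the intrinsics and any distortion apply to the point x, -y, -z); pixel columns grow to the right and rows downward; lengths in m; the calibration is good to about 2 mm. A picture is of the moment at which its call begins: read the wrist's pose just before it. calibration takes no time and is no camera call; for the wrist camera it gives the pose at the moment of the call.
- hand_in(): hands the job in, once; it reports no verdict.
The state is a dict: "time_s": time; "q": joint angles; "dq": joint speeds; "joint_efforts": joint torques, N m; "tcp_pos": TCP position; "orientation": TCP orientation; "force": force on the tool from outside, world axes, zero at the start; "ft_torque": the same for the moment, N m; "opening": finger opening in m.
Only numpy, scipy, OpenCV 4.12 (cv2) and the standard library are available. Lean on these libraries where they do the work, as an engineer would, in place of code of your own. Each camera call takes 0.05 s, during which the arm holds its last target.

## Working session

There is one attempt and no reset: what is moved stays moved. The work goes in short steps, Python scripts to look and compute and a shell command to move; the robot and the scene stay as the last step left them, time stands still between calls to the robot, and variables do not carry over. Pictures are saved under pics/ and viewed, and the job is handed in when it is done.

```bash
mkdir -p pics; python3 - <<'E'
from workcell import *
import cv2,numpy as np
s=observe();print(s)
for n in("scene","top","wrist"):
    c=calibration(n);print(n,c)
    p,d=read_camera(n);cv2.imwrite(f"pics/{n}0.png",p);np.save(f"pics/{n}0.npy",d)
E
```

```text
{'time_s': 0.0, 'q': array([-1.40538229e+00,  3.13435742e-01,  1.49840449e+00,  1.40464839e-05,
        1.33099010e+00, -2.23367801e-01]), 'dq': array([-0.00062219,  0.00074338,  0.00043371, -0.00062649, -0.00076679,
        0.00040869]), 'joint_efforts': array([ 9.39610459e-05, -4.02210832e+01, -2.52271128e+01,  6.94661750e-02,
        3.52553779e-02, -9.86434998e-05]), 'tcp_pos': array([ 0.19897705, -0.48559116,  0.24618062]), 'orientation': array([ 0.1366074 , -0.1365724 ,  0.69422614, -0.69335162]), 'force': array([-0.21667278,  0.3687649 ,  0.18146557]), 'ft_torque': array([ 0.04122183,  0.00881048, -0.03249162]), 'opening': 0.0884937575145921}
scene {'fov_y': 55.99113756207939, 'cx': 282.73195811628455, 'cy': 205.23325805616605, 'T': array([[-0.85903515, -0.37639778,  0.346963  ,  0.85506492],
       [ 0.51167686, -0.65206902,  0.55945757,  0.53956469],
       [ 0.01566524,  0.65812666,  0.75274424,  0.75762393],
       [ 0.        ,  0.        ,  0.        ,  1.        ]])}
top {'fov_y': 50.3237031870907, 'cx': 288.25454029335066, 'cy': 206.2538486443792, 'T': array([[ 0.00812926,  0.98285336, -0.18420965,  0.31651727],
       [-0.99985163,  0.00519156, -0.01642427,  0.02472995],
       [-0.01518632,  0.18431583,  0.98274974,  1.2762667 ],
       [ 0.        ,  0.        ,  0.        ,  1.        ]])}
wrist {'fov_y': 63.38162426924232, 'cx': 279.532251594412, 'cy': 210.35143923170963, 'T': array([[ 3.79362725e-01,  8.76596376e-01,  2.96078901e-01,
         2.75797937e-01],
       [-9.25247582e-01,  3.59730636e-01,  1.20460702e-01,
        -4.53811394e-01],
       [-9.13236606e-04, -3.19644588e-01,  9.47537072e-01,
         3.84042986e-01],
       [ 0.00000000e+00,  0.00000000e+00,  0.00000000e+00,
         1.00000000e+00]])}
```

View pics/scene0.png

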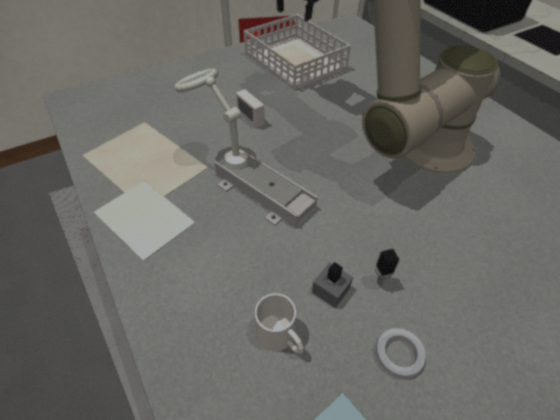

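View pics/top0.png

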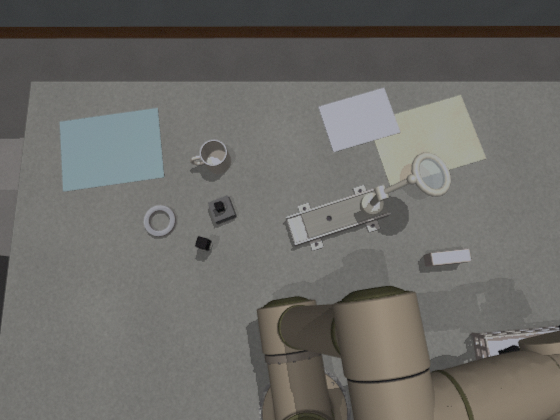

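View pics/wrist0.png

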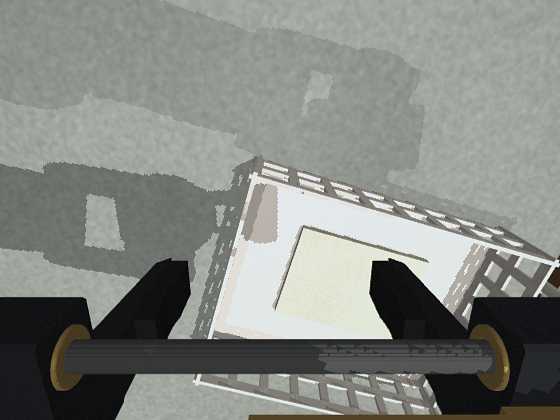

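```bash
cat > h.py <<'E'
import numpy as np,cv2
from workcell import *
def ray(cal,u,v,shape=(420,560)):
    f=shape[0]/2/np.tan(np.radians(cal['fov_y']/2))
    d=np.array([(u-cal['cx'])/f,-(v-cal['cy'])/f,-1.0])
    T=cal['T'];return T[:3,3],T[:3,:3]@d
def onz(cal,u,v,z):
    o,d=ray(cal,u,v);t=(z-o[2])/d[2];return o+t*d
def proj(cal,P):
    T=cal['T'];p=T[:3,:3].T@(np.asarray(P)-T[:3,3]);f=210/np.tan(np.radians(cal['fov_y']/2))
    return cal['cx']+f*p[0]/-p[2],cal['cy']-f*p[1]/-p[2]
def dep(cal,dm,u,v):
    o,d=ray(cal,u,v);return o+d*dm[int(round(v)),int(round(u))]
E
python3 - <<'E'
from h import *
a=cv2.imread('pics/top0.png');
cv2.imwrite('pics/t1.png',cv2.resize(a[180:270,180:400],None,fx=3.6,fy=3.6,interpolation=cv2.INTER_CUBIC))
b=cv2.imread('pics/scene0.png');
cv2.imwrite('pics/s1.png',cv2.resize(b[140:310,200:410],None,fx=3.5,fy=3.5,interpolation=cv2.INTER_CUBIC))
c=calibration('top');d=np.load('pics/top0.npy')
for u,v in [(219,207),(203,242),(221,221),(232,208),(329,218),(300,228),(313,225),(345,212),(213,148),(160,207)]:
    print(u,v,dep(c,d,u,v).round(4))
E
```

```text
219 207 [0.5351 0.2313 0.094 ]
203 242 [0.4386 0.2673 0.1091]
221 221 [0.5069 0.2355 0.029 ]
232 208 [0.5413 0.2029 0.0463]
329 218 [ 0.5162 -0.0692  0.0354]
300 228 [0.4869 0.0121 0.0389]
313 225 [ 0.4941 -0.0237  0.0488]
345 212 [ 0.5314 -0.1129  0.0475]
213 148 [0.7211 0.266  0.0319]
160 207 [0.5472 0.4129 0.0235]
```

View pics/t1.png

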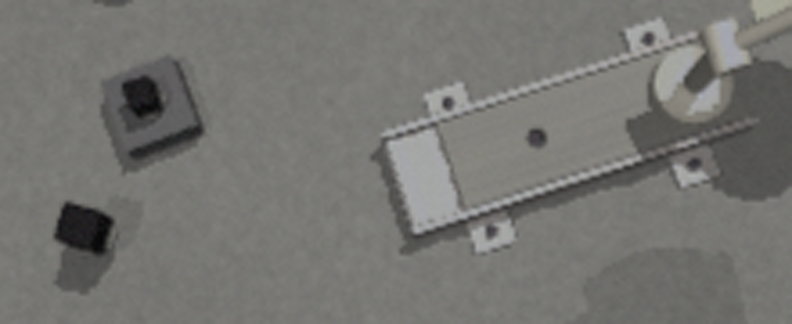

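View pics/s1.png

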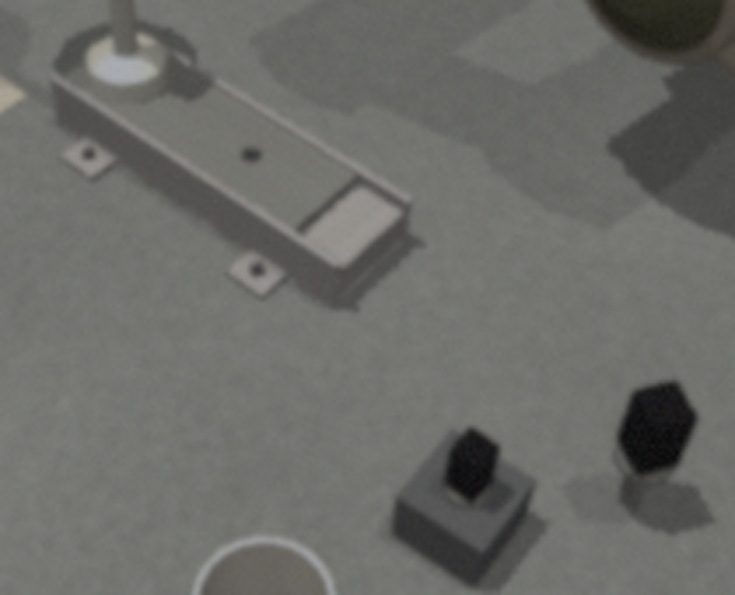

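```bash
cat >> h.py <<'E'
from scipy.spatial.transform import Rotation as R
def Rq(q): return R.from_quat([q[1],q[2],q[3],q[0]])
def st():
    s=observe();r=Rq(s['orientation']).as_matrix()
    print('t',round(s['time_s'],2),'p',s['tcp_pos'].round(4),'F',s['force'].round(2),'M',s['ft_torque'].round(2),'op',round(s['opening'],4));print(r.round(3))
    return s,r
def to(p,yaw=None):
    """tool-frame shift mm to world point p at present orientation"""
    s,r=st();d=np.asarray(p)-s['tcp_pos'];print('shift mm',(r.T@d*1000).round(1));print('q',s['q'].round(2))
E
python3 - <<'E'
from h import *
to([0.45,0.2,0.4])
c=calibration('top')
# stand top corners from crop t1 (z=.046) ; crop px/3.6 + (180,180)
for n,(x,y,z) in dict(TL=(103,113,.046),TT=(175,57,.046),R=(201,126,.046),B=(130,152,.046),hole=(537,138,.046),A=(383,134,.048),Bm=(415,232,.048),pg=(140,92,.091)).items():
    print(n,onz(c,180+x/3.6-.4,180+y/3.6-.4,z).round(4))
E
```

```text
t 0.15 p [ 0.199  -0.4857  0.2463] F [-0.05  0.22 -0.26] M [ 0.02 -0.02 -0.02] op 0.0884
[[-0.925 -0.     0.379]
 [-0.379  0.001 -0.925]
 [-0.    -1.    -0.001]]
shift mm [-492.2 -153.1 -539.5]
q [-1.41  0.31  1.5  -0.    1.33 -0.22]
TL [0.5324 0.2695 0.046 ]
TT [0.5773 0.2148 0.046 ]
R [0.5226 0.1928 0.046 ]
B [0.5019 0.2473 0.046 ]
hole [ 0.5147 -0.0677  0.046 ]
A [0.5168 0.0513 0.048 ]
Bm [0.4411 0.0262 0.048 ]
pg [0.5407 0.2333 0.091 ]
```

```bash
python3 -m handwheel '[[0,0,-40,0,0,0,0],[0,0,-40,0,0,0,0],[0,0,-40,0,0,0,0],[0,0,-40,0,0,0,0],[0,-20,0,-20,0,0,0],[0,-26,0,-24,0,0,0],[0,-26,0,-24,0,0,0],[0,-26,0,-24,0,0,0],[0,-26,0,-24,0,0,0],[0,-26,0,-24,0,0,0],[0,-26,0,-24,0,0,0],[0,-26,0,-24,0,0,0],[0,-26,0,-24,0,0,0],[0,-26,0,-24,0,0,0],[0,-26,0,-24,0,0,0],[0,-26,0,-24,0,0,0],[0,-26,0,-24,0,0,0],[0,-26,0,-24,0,0,0],[0,-26,0,-24,0,0,0],[0,-26,0,-24,0,0,0]]' 60; python3 - <<'E'
from h import *
import workcell;print([x for x in dir(workcell) if x[0]!='_'])
to([0.535,0.233,0.28])
E
```

```text
time_s: 1.82
tcp_pos: [0.4404, 0.0408, 0.4138]
orientation: [0.133, -0.132, 0.696, -0.693]
force: [0.7, -1.0, 0.3]
opening: 0.0882
['Unreachable', 'calibration', 'hand_in', 'observe', 'read_camera', 'tip_extent']
t 1.82 p [0.4404 0.0408 0.4138] F [ 0.68 -0.95  0.33] M [-0.02  0.03  0.03] op 0.0882
[[-0.93   0.     0.368]
 [-0.368  0.005 -0.93 ]
 [-0.002 -1.    -0.005]]
shift mm [-158.4  134.8 -143.2]
q [-0.18  0.06  1.37  0.01  1.71  1.02]
```

```bash
python3 -m handwheel '[[0,-26,0,-24,0,0,0],[0,-26,4,-24,0,0,0],[0,-26,20,-24,0,0,0],[0,-26,24,-24,0,0,0],[0,-26,24,-24,0,0,0],[0,-20,24,-18,0,0,0],[0,0,20,0,0,0,0],[0,0,10,0,0,0,0],[0,0,0,0,0,0,0]]' 60; python3 - <<'E'
from h import *
print(tip_extent)
to([0.535,0.233,0.28])
c=calibration('wrist');p,d=read_camera('wrist');cv2.imwrite('pics/w1.png',p);np.save('pics/w1.npy',d);np.save('pics/w1T.npy',c['T'])
E
```

```text
time_s: 2.57
tcp_pos: [0.5297, 0.2388, 0.2826]
orientation: [0.135, -0.136, 0.696, -0.692]
force: [-0.2, -0.4, 0.6]
opening: 0.088
0.008
t 2.57 p [0.5297 0.2388 0.2826] F [-0.2  -0.43  0.56] M [0.05 0.05 0.06] op 0.088
[[-0.926 -0.003  0.377]
 [-0.377  0.004 -0.926]
 [ 0.001 -1.    -0.005]]
shift mm [-2.7  2.6  7.4]
q [0.22 0.42 1.26 0.   1.47 1.4 ]
```

View pics/w1.png

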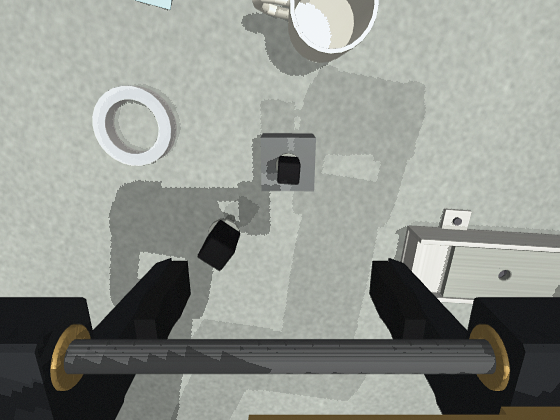

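```bash
python3 - <<'E'
from h import *
a=cv2.imread('pics/w1.png')
cv2.imwrite('pics/w1c.png',cv2.resize(a[120:280,180:340],None,fx=4,fy=4,interpolation=cv2.INTER_CUBIC))
cv2.imwrite('pics/w1m.png',cv2.resize(a[190:310,390:560],None,fx=4,fy=4,interpolation=cv2.INTER_CUBIC))
d=np.load('pics/w1.npy');c=calibration('wrist');c['T']=np.load('pics/w1T.npy')
for u,v in [(290,163),(288,176),(306,150),(262,185),(222,232),(505,275)]: print(u,v,dep(c,d,u,v).round(4))
E
```

```text
290 163 [0.5518 0.2381 0.089 ]
288 176 [0.5396 0.2352 0.0919]
306 150 [0.5644 0.2232 0.0453]
262 185 [0.5092 0.2536 0.045 ]
222 232 [0.455  0.2761 0.084 ]
505 275 [ 0.5144 -0.0735  0.038 ]
```

View pics/w1c.png

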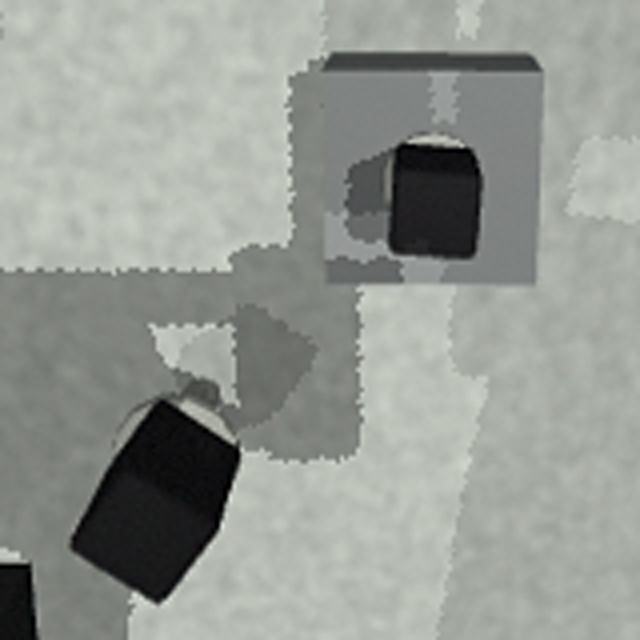

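View pics/w1m.png

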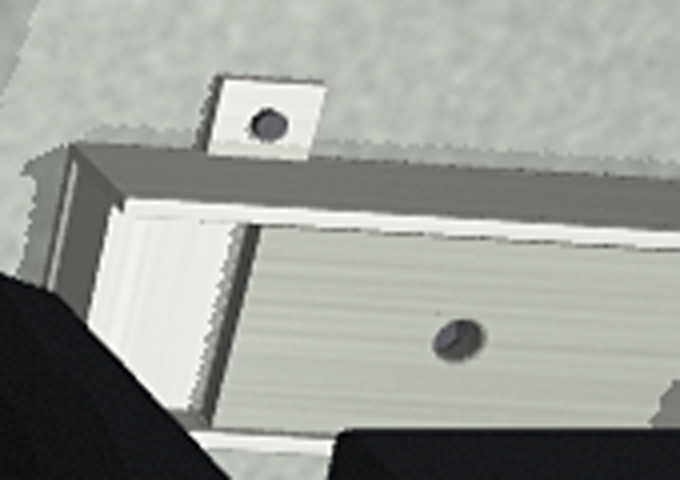

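```bash
python3 - <<'E'
from h import *
c=calibration('wrist');c['T']=np.load('pics/w1T.npy')
g=lambda x,y,z:onz(c,180+x/4-.375,120+y/4-.375,z)
P=[g(x,y,.091) for x,y in[(396,174),(482,177),(475,259),(389,253)]]
for i in range(4):
    e=P[(i+1)%4]-P[i];print(P[i].round(4),np.linalg.norm(e).round(4),np.degrees(np.arctan2(e[1],e[0])).round(1))
print('grip',np.mean(P,0))
S=[g(x,y,.046) for x,y in[(324,71),(543,71),(536,285),(325,283)]]
for i in range(4):
    e=S[(i+1)%4]-S[i];print(S[i].round(4),np.linalg.norm(e).round(4),np.degrees(np.arctan2(e[1],e[0])).round(1))
print('stand',np.mean(S,0))
m=lambda x,y,z:onz(c,390+x/4-.375,190+y/4-.375,z)
print('hole',m(460,339,.046),'wall edge',m(122,200,.048),m(680,236,.048))
print('hole diam',np.linalg.norm(m(486,339,.046)-m(433,339,.046)))
to([*np.mean(P,0)[:2],.12])
E
```

```text
[0.5478 0.2485 0.091 ] 0.021 -69.8
[0.5551 0.2288 0.091 ] 0.0207 -161.6
[0.5355 0.2223 0.091 ] 0.0215 108.1
[0.5288 0.2427 0.091 ] 0.0199 17.1
grip [0.54179898 0.23556358 0.091     ]
[0.5584 0.2742 0.046 ] 0.0593 -67.8
[0.5808 0.2193 0.046 ] 0.06 -157.8
[0.5253 0.1967 0.046 ] 0.0601 111.7
[0.5031 0.2525 0.046 ] 0.0594 21.4
stand [0.54191199 0.23568777 0.046     ]
hole [ 0.51687241 -0.06539533  0.046     ] wall edge [0.51875247 0.0556068  0.048     ] [ 0.57163281 -0.10436884  0.048     ]
hole diam 0.016329885132545054
t 2.62 p [0.5298 0.2386 0.2837] F [0.59 0.29 0.59] M [-0.04 -0.03 -0.  ] op 0.0883
[[-0.926 -0.002  0.377]
 [-0.377  0.004 -0.926]
 [-0.    -1.    -0.005]]
shift mm [ -9.9 163.7   8. ]
q [0.22 0.42 1.26 0.   1.47 1.4 ]
```

```bash
python3 -m handwheel '[[0,-9.9,20,8,0,0.065,0],[60,0,25,0,0,0,0],[60,0,30,0,0,0,0],[60,0,30,0,0,0,0],[60,0,25,0,0,0,0],[60,0,20,0,0,0,0],[60,0,0,0,0,0,0],[60,0,0,0,0,0,0]]' 60; python3 - <<'E'
from h import *
to([0.5419,0.2357,0.062])
c=calibration('wrist');p,d=read_camera('wrist');cv2.imwrite('pics/w2.png',p)
E
```

```text
time_s: 3.28
tcp_pos: [0.5478, 0.2335, 0.1392]
orientation: [0.116, -0.105, 0.7, -0.697]
force: [0.4, 0.8, -0.0]
opening: 0.0674
t 3.28 p [0.5478 0.2335 0.1392] F [ 0.42  0.81 -0.04] M [-0.04 -0.07  0.  ] op 0.0674
[[-0.951  0.016  0.309]
 [-0.309  0.008 -0.951]
 [-0.017 -1.    -0.002]]
shift mm [ 6.3 77.2 -3.8]
q [0.2  0.56 1.43 0.   1.14 1.46]
```

View pics/w2.png

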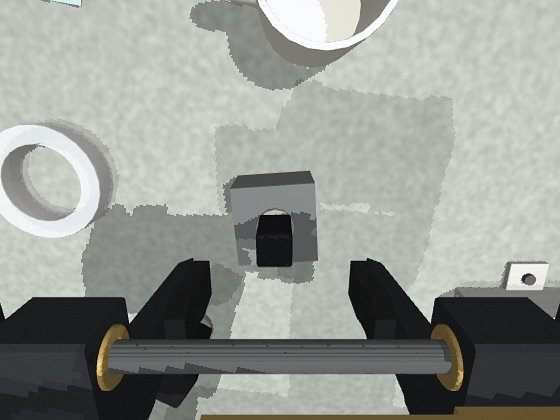

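```bash
cat >> h.py <<'E'
def go(p,yawz=None):
    """world target p; upright correction, jaw (tool z) yaw in deg"""
    s,r=st();d=np.asarray(p)-s['tcp_pos']
    if yawz is None: yawz=np.degrees(np.arctan2(r[1,2],r[0,2]))
    a=np.radians(yawz);z=np.array([np.cos(a),np.sin(a),0]);y=np.array([0,0,-1.]);x=np.cross(y,z)
    w=R.from_matrix(r.T@np.c_[x,y,z]).as_rotvec()
    print('shift mm',(r.T@d*1000).round(1),'turn',w.round(4),'yaw',np.degrees(np.arctan2(r[1,2],r[0,2])).round(2))
    return s,r
E
python3 -m handwheel '[[60,6.3,5,-3.8,0.003,0,-0.018],[60,0,0,0,0,0,0],[60,0,0,0,0,0,0]]' 60; python3 - <<'E'
from h import *
go([0.5419,0.2357,0.062],-71.7)
E
```

```text
time_s: 3.58
tcp_pos: [0.5418, 0.2355, 0.1386]
orientation: [-0.112, 0.109, -0.698, 0.699]
force: [0.9, -0.3, 0.1]
opening: 0.0676
t 3.58 p [0.5418 0.2355 0.1386] F [ 0.93 -0.32  0.07] M [ 0.02  0.07 -0.02] op 0.0676
[[-0.951  0.005  0.308]
 [-0.308 -0.    -0.951]
 [-0.005 -1.     0.002]]
shift mm [ 0.2 76.6 -0.3] turn [-0.0018 -0.006  -0.0047] yaw -72.05
```

```bash
python3 -m handwheel '[[60,0,20,0,0,0,-0.005],[60,0,20,0,0,0,0],[60,0,15,0,0,0,0],[60,0,12,0,0,0,0],[60,0,8,0,0,0,0],[60,0,0,0,0,0,0]]' 60; python3 - <<'E'
from h import *
go([0.5419,0.2357,0.062],-71.7)
E
```

```text
time_s: 4.08
tcp_pos: [0.5451, 0.2367, 0.067]
orientation: [-0.115, 0.107, -0.698, 0.699]
force: [-0.6, -0.3, -0.0]
opening: 0.0673
t 4.08 p [0.5451 0.2367 0.067 ] F [-0.63 -0.26 -0.02] M [0.03 0.   0.01] op 0.0673
[[-0.951  0.012  0.309]
 [-0.309  0.    -0.951]
 [-0.011 -1.     0.003]]
shift mm [ 3.4  5.  -0.1] turn [-0.0032 -0.0049 -0.0112] yaw -71.98
```

```bash
python3 -m handwheel '[[60,3.4,5,0,-0.003,0,-0.012],[60,0,0,0,0,0,-0.003]]' 60; python3 - <<'E'
from h import *
go([0.5419,0.2357,0.062],-71.7)
E
```

```text
time_s: 4.25
tcp_pos: [0.5421, 0.2358, 0.0629]
orientation: [-0.11, 0.112, -0.698, 0.699]
force: [0.3, 0.1, -0.3]
opening: 0.0678
t 4.25 p [0.5421 0.2358 0.0629] F [ 0.28  0.12 -0.3 ] M [-0.01  0.03 -0.05] op 0.0678
[[-0.951 -0.003  0.309]
 [-0.309 -0.001 -0.951]
 [ 0.003 -1.     0.   ]]
shift mm [ 0.3  0.9 -0. ] turn [ 0.     -0.0048  0.0034] yaw -71.97
```

```bash
python3 -m handwheel '[[150,0,0,0,0,0,0.002],[200,0,0,0,0,0,0],[220,0,0,0,0,0,0],[255,0,0,0,0,0,0],[255,0,0,0,0,0,0],[255,0,0,0,0,0,0],[255,0,0,0,0,0,0]]' 60; python3 - <<'E'
from h import *
go([0.5419,0.2357,0.062],-71.7)
E
```

```text
time_s: 4.83
tcp_pos: [0.5435, 0.2361, 0.0659]
orientation: [0.112, -0.11, 0.698, -0.698]
force: [-0.1, 1.2, 0.5]
opening: 0.0231
t 4.83 p [0.5435 0.2361 0.0659] F [-0.1   1.17  0.55] M [0.03 0.03 0.03] op 0.0231
[[-0.951  0.003  0.309]
 [-0.309  0.001 -0.951]
 [-0.003 -1.     0.   ]]
shift mm [ 1.7  3.9 -0.2] turn [-0.0005 -0.0048 -0.0034] yaw -71.98
```

```bash
python3 -m handwheel '[[255,0,-8,0,0,0,0],[255,0,-16,0,0,0,0],[255,0,-24,0,0,0,0],[255,0,-24,0,0,0,0],[255,0,-24,0,0,0,0],[255,0,-12,0,0,0,0],[255,0,0,0,0,0,0],[255,0,0,0,0,0,0]]' 60; python3 -m handwheel '[[255,0,0,0,0,0,0],[255,0,0,0,0,0,0],[255,0,0,0,0,0,0],[255,0,0,0,0,0,0]]' 60;python3 - <<'E'
from h import *
go([0.5168,-0.0655,0.16],-71.7)
for n in('wrist','scene','top'):
    c=calibration(n);p,d=read_camera(n);cv2.imwrite(f'pics/{n}3.png',p);np.save(f'pics/{n}3.npy',d);np.save(f'pics/{n}3T.npy',c['T'])
st()
E
```

```text
time_s: 5.5
tcp_pos: [0.5419, 0.2358, 0.1803]
orientation: [-0.111, 0.111, -0.698, 0.698]
force: [0.2, -0.1, -2.2]
opening: 0.0212
time_s: 5.83
tcp_pos: [0.5407, 0.2355, 0.1771]
orientation: [-0.109, 0.113, -0.698, 0.699]
force: [0.2, 0.3, -2.0]
opening: 0.0212
t 5.83 p [0.5407 0.2355 0.1771] F [ 0.17  0.34 -2.03] M [0.05 0.01 0.03] op 0.0212
[[-0.951 -0.005  0.309]
 [-0.309 -0.001 -0.951]
 [ 0.005 -1.    -0.   ]]
shift mm [115.8  17.6 278.8] turn [ 0.0004 -0.0048  0.0052] yaw -71.97
t 5.98 p [0.5409 0.2355 0.1775] F [-0.24 -0.66 -1.83] M [ 0.04 -0.03  0.02] op 0.0219
[[-0.951 -0.004  0.309]
 [-0.309 -0.001 -0.951]
 [ 0.005 -1.    -0.   ]]
```

View pics/wrist3.png

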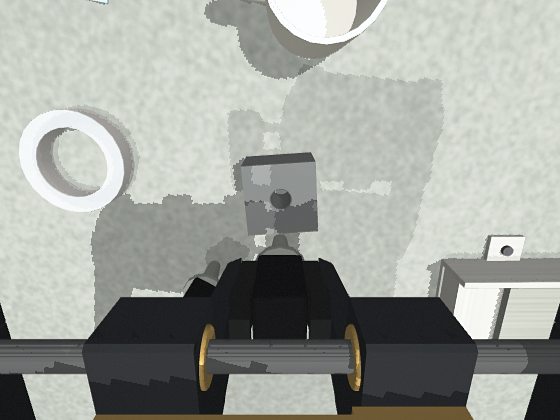

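View pics/scene3.png

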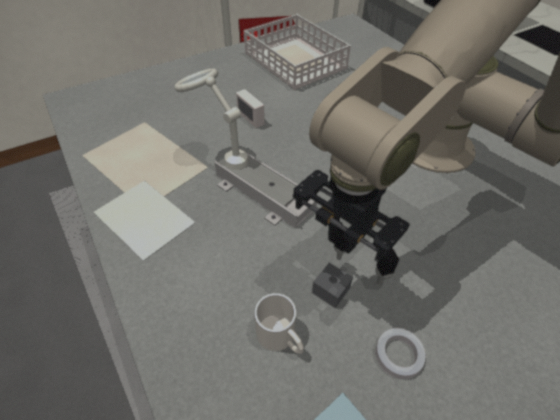

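```bash
python3 - <<'E'
from h import *
a=cv2.imread('pics/wrist3.png')
cv2.imwrite('pics/w3c.png',cv2.resize(a[190:290,200:360],None,fx=5,fy=5,interpolation=cv2.INTER_CUBIC))
c=calibration('wrist');c['T']=np.load('pics/wrist3T.npy')
s=observe()['tcp_pos']
for h in(0,.004,.041-.005,.041): print(h,proj(c,[s[0],s[1],s[2]-.0535+h]))
b=cv2.imread('pics/scene3.png')
cv2.imwrite('pics/s3c.png',cv2.resize(b[170:310,280:420],None,fx=4,fy=4,interpolation=cv2.INTER_CUBIC))
E
```

```text
0 (np.float64(280.19233094714133), np.float64(238.7354416644448))
0.004 (np.float64(280.2025123732734), np.float64(241.43412601482004))
0.036000000000000004 (np.float64(280.29996817792585), np.float64(267.2657189034391))
0.041 (np.float64(280.3183570833455), np.float64(272.139874118344))
```

View pics/w3c.png

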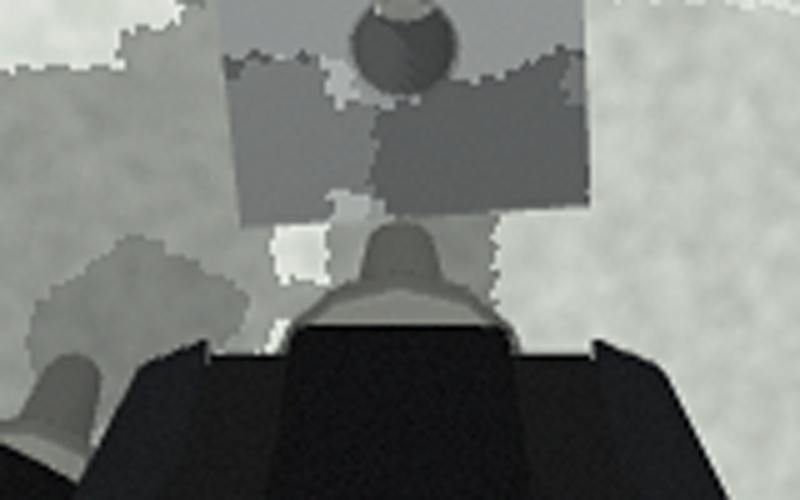

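View pics/s3c.png

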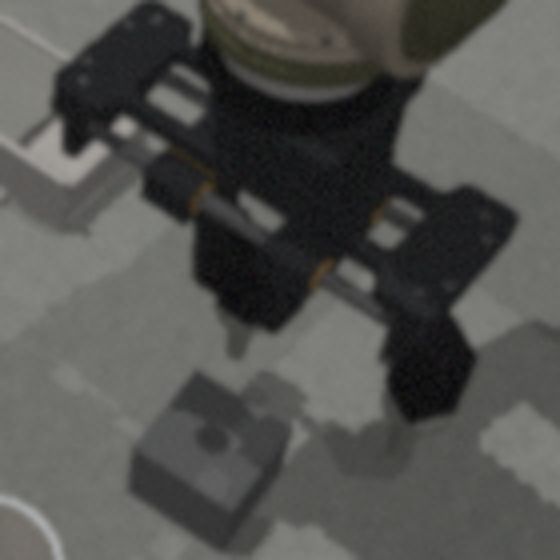

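```bash
python3 - <<'E'
from h import *
c=calibration('wrist');c['T']=np.load('pics/wrist3T.npy');d=np.load('pics/wrist3.npy')
s=observe();r=Rq(s['orientation']).as_matrix()
for v in range(232,256,2):
    print(v,[tuple((r.T@(dep(c,d,u,v)-s['tcp_pos'])*1000).round(1)) for u in(276,280,284)])
c2=calibration('scene')
o1,d1=ray(c,280,239.5);o2,d2=ray(c2,338.9,257.6)
A=np.c_[d1,-d2];t=np.linalg.lstsq(A,o2-o1,rcond=None)[0]
p1=o1+d1*t[0];p2=o2+d2*t[1];print('tri',p1,p2,(r.T@((p1+p2)/2-s['tcp_pos'])*1000).round(1))
E
```

```text
232 [(np.float64(27.7), np.float64(132.3), np.float64(-3.4)), (np.float64(27.5), np.float64(131.9), np.float64(0.0)), (np.float64(27.6), np.float64(132.0), np.float64(3.4))]
234 [(np.float64(48.6), np.float64(177.8), np.float64(-3.9)), (np.float64(-2.3), np.float64(56.1), np.float64(-0.1)), (np.float64(48.7), np.float64(178.1), np.float64(4.1))]
236 [(np.float64(-2.5), np.float64(52.5), np.float64(-2.5)), (np.float64(-2.5), np.float64(52.4), np.float64(-0.1)), (np.float64(-1.5), np.float64(54.7), np.float64(2.4))]
238 [(np.float64(-2.7), np.float64(48.8), np.float64(-2.5)), (np.float64(-2.9), np.float64(48.6), np.float64(-0.1)), (np.float64(-1.8), np.float64(51.1), np.float64(2.3))]
240 [(np.float64(-2.7), np.float64(46.0), np.float64(-2.5)), (np.float64(-2.9), np.float64(45.4), np.float64(-0.1)), (np.float64(-2.7), np.float64(46.0), np.float64(2.2))]
242 [(np.float64(-2.5), np.float64(43.7), np.float64(-2.4)), (np.float64(-3.1), np.float64(42.1), np.float64(-0.1)), (np.float64(-2.7), np.float64(43.0), np.float64(2.2))]
244 [(np.float64(-3.0), np.float64(39.7), np.float64(-2.4)), (np
[... 368 characters left out ...]
.float64(16.6), np.float64(-0.2)), (np.float64(-11.6), np.float64(15.8), np.float64(1.8))]
250 [(np.float64(-11.0), np.float64(14.8), np.float64(-2.1)), (np.float64(-10.9), np.float64(15.0), np.float64(-0.2)), (np.float64(-10.2), np.float64(16.5), np.float64(1.8))]
252 [(np.float64(-9.5), np.float64(15.8), np.float64(-2.1)), (np.float64(-9.6), np.float64(15.5), np.float64(-0.2)), (np.float64(-9.6), np.float64(15.6), np.float64(1.8))]
254 [(np.float64(-8.5), np.float64(15.6), np.float64(-2.1)), (np.float64(-8.5), np.float64(15.5), np.float64(-0.2)), (np.float64(-8.2), np.float64(16.2), np.float64(1.8))]
tri [0.53886402 0.23499131 0.12038221] [0.53662699 0.23552053 0.12124876] [ 2.8 56.7 -0.7]
```

```bash
python3 -m handwheel '[[255,5,0,10,0,0,0],[255,11,0,20,0,0,0],[255,11,0,20,0,0,0],[255,11,0,20,0,0,0],[255,11,0,20,0,0,0],[255,11,0,20,0,0,0],[255,11,0,20,0,0,0],[255,11,0,20,0,0,0],[255,11,0,20,0,0,0],[255,11,0,20,0,0,0],[255,11,0,20,0,0,0],[255,5,0,10,0,0,0],[255,0,0,0,0,0,0],[255,0,0,0,0,0,0]]' 60;python3 - <<'E'
from h import *
s,r=go([0.5188,-0.0647,0.16],-71.7)
c=calibration('wrist');p,d=read_camera('wrist');cv2.imwrite('pics/w4.png',p);np.save('pics/w4.npy',d);np.save('pics/w4T.npy',c['T']);np.save('pics/w4s.npy',s['tcp_pos']);np.save('pics/w4r.npy',r)
E
```

```text
time_s: 7.15
tcp_pos: [0.4882, -0.0292, 0.1773]
orientation: [-0.109, 0.112, -0.698, 0.699]
force: [-0.2, 0.3, -0.5]
opening: 0.0213
t 7.15 p [ 0.4882 -0.0292  0.1773] F [-0.22  0.34 -0.51] M [ 0.03 -0.06 -0.03] op 0.0213
[[-0.951 -0.004  0.309]
 [-0.309 -0.003 -0.951]
 [ 0.005 -1.     0.002]]
shift mm [-18.2  17.3  43.2] turn [-0.0016 -0.0055  0.0052] yaw -72.01
```

View pics/w4.png

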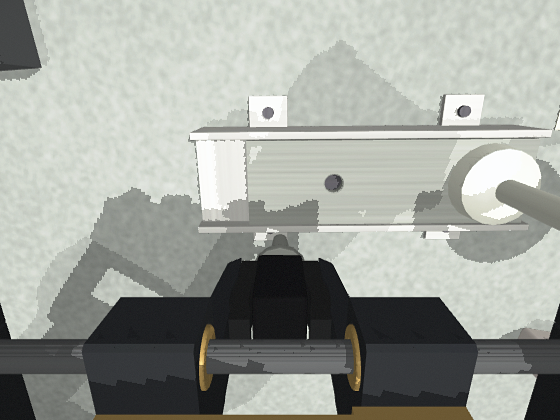

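```bash
python3 - <<'E'
from h import *
a=cv2.imread('pics/w4.png')
cv2.imwrite('pics/w4c.png',cv2.resize(a[115:245,180:400],None,fx=3.6,fy=3.6,interpolation=cv2.INTER_CUBIC))
c=calibration('wrist');c['T']=np.load('pics/w4T.npy');d=np.load('pics/w4.npy')
g=cv2.cvtColor(a,cv2.COLOR_BGR2GRAY)
roi=g[168:198,318:350];m=(roi<120).astype(np.uint8)
n,l,stt,cen=cv2.connectedComponentsWithStats(m)
for i in range(1,n):
    if stt[i,4]>40: print(stt[i],cen[i]+[318,168])
s=np.load('pics/w4s.npy');r=np.load('pics/w4r.npy')
i=np.argmax(stt[1:,4])+1
u,v=cen[i]+[318,168]
H=onz(c,u,v,.046);print('hole',H)
print('plate z',[dep(c,d,x,y)[2].round(4) for x,y in[(300,180),(360,170),(350,200)]])
# far/near wall outer top edges
for u1 in (230,300,370): 
    print(u1,g[122:145,u1],g[215:240,u1])
pin=s+r@np.array([.0021,.056,-.0001])
print('pin tip',pin);print('delta tool mm',(r.T@(H-pin)*1000).round(1))
E
```

```text
[  7   6  18  18 243] [333.41975309 182.83127572]
hole [ 0.51623501 -0.06599022  0.046     ]
plate z [np.float64(0.0479), np.float64(0.0463), np.float64(0.0455)]
230 [187 188 191 191 169 133 132 134 133 140 201 244 240 238 238 237 234 207
 171 241 238 238 238] [161 161 160 157 161 157 127 121 122 119 119 129 163 162 160 160 159 149
 127 126 128 129 126 128 129]
300 [195 198 203 200 144 132 134 134 128 140 248 243 239 237 235 236 230 103
 139 200 194 198 198] [123 127 128 128 128 129 127 126 125 120 124 160 164 161 158 157 159 163
 195 190 191 195 196 200 196]
370 [187 187 184 163 137 132 133 133 144 223 243 239 237 233 234 237 190 108
 179 195 197 199 196] [191 195 200 201 199 195 194 192 169 127 164 240 238 235 232 228 217 217
 216 212 213 218 220 217 217]
pin tip [ 0.48596706 -0.02991958  0.12129363]
delta tool mm [-18.   75.3  43.5]
```

View pics/w4c.png

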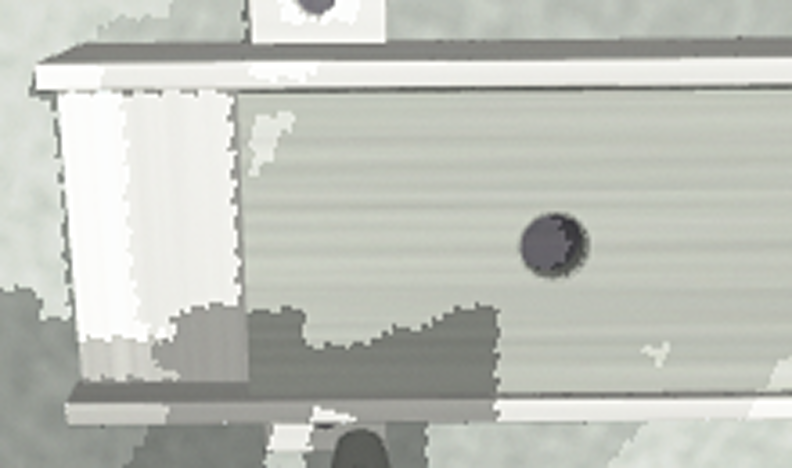

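```bash
python3 -m handwheel '[[255,-6,0,14,0,0,0],[255,-6,5,15,0,0,0],[255,-6,10,14.5,0,0,0],[255,0,10,0,0,0,0],[255,0,10,0,0,0,0],[255,0,10,0,0,0,0],[255,0,0,0,0,0,0],[255,0,0,0,0,0,0]]' 60;python3 - <<'E'
from h import *
H=np.array([.5163,-.0659])
s,r=st();
p=np.r_[H,.046+.056+.004]-r@np.array([.0021,0,-.0001])
go(p,-71.7)
c=calibration('wrist');im,d=read_camera('wrist');cv2.imwrite('pics/w5.png',im)
cv2.imwrite('pics/w5c.png',cv2.resize(im[140:290,180:400],None,fx=3.6,fy=3.6,interpolation=cv2.INTER_CUBIC))
im,d=read_camera('scene');cv2.imwrite('pics/s5c.png',cv2.resize(im[60:270,140:400],None,fx=3,fy=2.8,interpolation=cv2.INTER_CUBIC))
E
```

```text
time_s: 7.87
tcp_pos: [0.5188, -0.0591, 0.129]
orientation: [-0.112, 0.115, -0.698, 0.698]
force: [-0.6, 1.2, -0.3]
opening: 0.0218
t 7.87 p [ 0.5188 -0.0591  0.129 ] F [-0.62  1.24 -0.31] M [ 0.03 -0.01  0.03] op 0.0218
[[-0.948 -0.005  0.317]
 [-0.317 -0.002 -0.948]
 [ 0.006 -1.     0.   ]]
t 7.87 p [ 0.5188 -0.0591  0.129 ] F [-0.62  1.24 -0.31] M [ 0.03 -0.01  0.03] op 0.0218
[[-0.948 -0.005  0.317]
 [-0.317 -0.002 -0.948]
 [ 0.006 -1.     0.   ]]
shift mm [ 2.3 23.1  5.7] turn [-0.0001  0.003   0.0056] yaw -71.53
```

View pics/w5c.png

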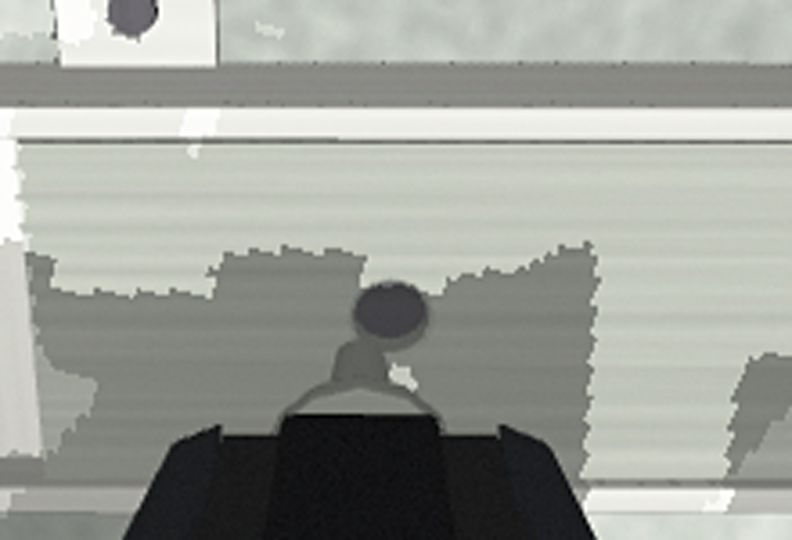

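View pics/s5c.png

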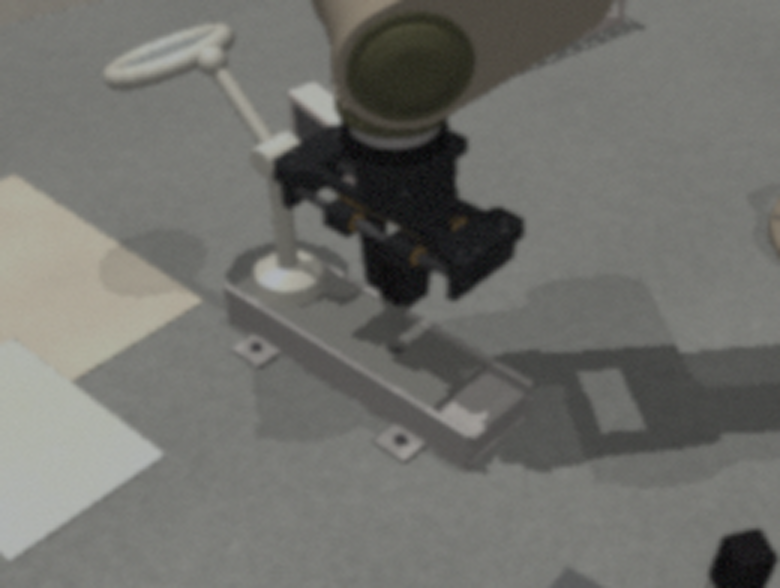

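```bash
python3 - <<'E'
from h import *
c=calibration('top');d=np.load('pics/top0.npy')
H=np.array([.5163,-.0659,0]);ay=np.array([-.314,.949,0]);ax=np.array([.949,.314,0])
L=[]
for v in range(140,250):
  for u in range(340,470):
    P=dep(c,d,u,v);L.append([ay@(P-H),ax@(P-H),P[2]])
c=calibration('scene');d=np.load('pics/scene0.npy')
for v in range(60,170):
  for u in range(170,270):
    if d[v,u]>0: P=dep(c,d,u,v);L.append([ay@(P-H),ax@(P-H),P[2]])
L=np.array(L);L=L[(abs(L[:,1])<.06)]
for z in np.arange(.06,.27,.015):
    m=L[(abs(L[:,2]-z)<.0075)&(L[:,0]>-.2)];
    if len(m): print(z.round(3),len(m),'y',np.percentile(m[:,0],[1,50,99]).round(3),'x',np.percentile(m[:,1],[1,99]).round(3))
E
```

```text
0.06 338 y [-0.153 -0.109 -0.045] x [-0.043  0.034]
0.075 342 y [-0.149 -0.118 -0.1  ] x [-0.027  0.023]
0.09 43 y [-0.125 -0.118 -0.113] x [-0.011  0.009]
0.105 44 y [-0.128 -0.119 -0.114] x [-0.011  0.009]
0.12 39 y [-0.127 -0.118 -0.114] x [-0.011  0.01 ]
0.135 46 y [-0.128 -0.118 -0.115] x [-0.011  0.009]
0.15 43 y [-0.128 -0.118 -0.115] x [-0.009  0.009]
0.165 41 y [-0.129 -0.117 -0.114] x [-0.008  0.009]
0.18 41 y [-0.134 -0.117 -0.112] x [-0.019  0.017]
0.195 150 y [-0.139 -0.114 -0.11 ] x [-0.019  0.017]
0.21 252 y [-0.145 -0.127 -0.113] x [-0.018  0.016]
0.225 107 y [-0.162 -0.15  -0.139] x [-0.009  0.008]
0.24 108 y [-0.178 -0.166 -0.154] x [-0.009  0.008]
0.255 176 y [-0.2   -0.186 -0.169] x [-0.03   0.032]
0.27 192 y [-0.2   -0.193 -0.177] x [-0.025  0.021]
```

```bash
python3 -m handwheel '[[255,2.3,4,5.7,0,0.003,0.005],[255,0,6,0,0,0,0],[255,0,6,0,0,0,0],[255,0,3,0,0,0,0],[255,0,0,0,0,0,0]]' 60;python3 - <<'E'
from h import *
H=np.array([.5163,-.0659])
s,r=st();
p=np.r_[H,.046+.056+.004]-r@np.array([.0021,0,-.0001])
go(p,-71.7)
c=calibration('wrist');im,d=read_camera('wrist');cv2.imwrite('pics/w6.png',im)
cv2.imwrite('pics/w6c.png',cv2.resize(im[190:290,200:360],None,fx=5,fy=5,interpolation=cv2.INTER_CUBIC))
E
```

```text
time_s: 8.38
tcp_pos: [0.5189, -0.0662, 0.11]
orientation: [-0.113, 0.111, -0.697, 0.699]
force: [-0.6, 0.5, -1.6]
opening: 0.0214
t 8.38 p [ 0.5189 -0.0662  0.11  ] F [-0.58  0.55 -1.65] M [-0.02  0.01 -0.03] op 0.0214
[[-0.95   0.003  0.314]
 [-0.314 -0.001 -0.95 ]
 [-0.003 -1.     0.002]]
t 8.38 p [ 0.5189 -0.0662  0.11  ] F [-0.58  0.55 -1.65] M [-0.02  0.01 -0.03] op 0.0214
[[-0.95   0.003  0.314]
 [-0.314 -0.001 -0.95 ]
 [-0.003 -1.     0.002]]
shift mm [ 0.3  4.  -1. ] turn [-0.0023 -0.0004 -0.0027] yaw -71.72
```

View pics/w6c.png

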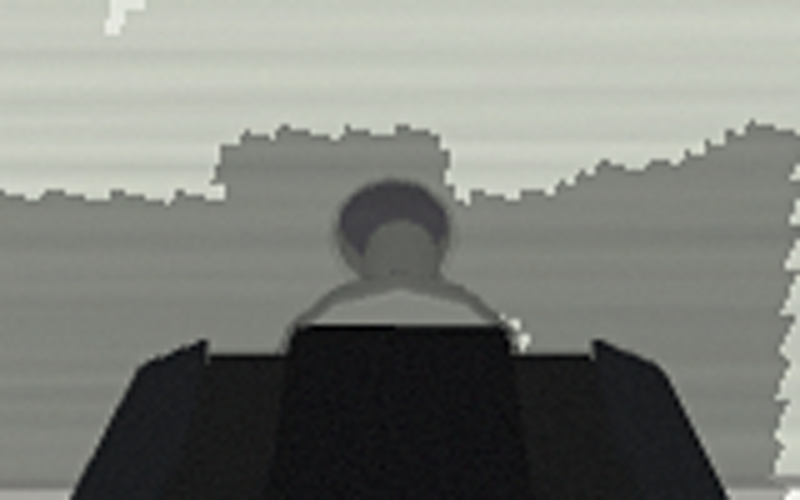

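```bash
python3 - <<'E'
from h import *
c=calibration('wrist');s,r=st()
for x in(1,2,3):
  for y in(54.5,56,57.5):
    print(x,y,np.round(proj(c,s['tcp_pos']+r@np.array([x-4.5,y,0])/1000),1))
m=onz(c,200+394/5-.4,190+180/5-.4,.046);print('hole far edge rel TCP mm',(r.T@(m-s['tcp_pos'])*1000).round(1))
for u in(338,450):
  m=onz(c,200+u/5-.4,190+228/5-.4,.046);print((r.T@(m-s['tcp_pos'])*1000).round(1))
E
```

```text
t 8.43 p [ 0.519  -0.0662  0.1103] F [-0.23  0.27 -2.22] M [ 0.    0.02 -0.06] op 0.0213
[[-0.95   0.003  0.314]
 [-0.314 -0.001 -0.95 ]
 [-0.003 -1.     0.002]]
1 54.5 [280.2 233.2]
1 56 [280.2 232.3]
1 57.5 [280.2 231.4]
2 54.5 [280.2 234.7]
2 56 [280.2 233.8]
2 57.5 [280.2 232.9]
3 54.5 [280.2 236.2]
3 56 [280.2 235.3]
3 57.5 [280.2 234.4]
hole far edge rel TCP mm [-4.7 64.3 -1.1]
[ 1.9 64.2 -8.3]
[ 1.9 64.3  6.1]
```

```bash
python3 -m handwheel '[[255,0.5,3,-1.0,0,0,-0.002],[255,0,3,0,0,0,0],[255,0,3,0,0,0,0]]' 60;python3 -m handwheel '[[255,0,2,0,0,0,0],[255,0,2,0,0,0,0],[255,0,1,0,0,0,0]]' 60; python3 - <<'E'
from h import *
H=np.array([.5165,-.0653])
s,r=st();
p=np.r_[H,.037+.056]-r@np.array([.0021,0,-.0001])
go(p,-71.7)
E
```

```text
time_s: 8.68
tcp_pos: [0.5186, -0.0654, 0.1013]
orientation: [-0.113, 0.111, -0.697, 0.699]
force: [-0.8, -0.4, -0.4]
opening: 0.0216
time_s: 8.93
tcp_pos: [0.5184, -0.0653, 0.0953]
orientation: [-0.113, 0.112, -0.697, 0.699]
force: [0.2, 0.2, -0.6]
opening: 0.0215
t 8.93 p [ 0.5184 -0.0653  0.0953] F [ 0.18  0.19 -0.65] M [-0.   -0.    0.02] op 0.0215
[[-0.949  0.002  0.314]
 [-0.314 -0.002 -0.949]
 [-0.001 -1.     0.003]]
t 8.93 p [ 0.5184 -0.0653  0.0953] F [ 0.18  0.19 -0.65] M [-0.   -0.    0.02] op 0.0215
[[-0.949  0.002  0.314]
 [-0.314 -0.002 -0.949]
 [-0.001 -1.     0.003]]
shift mm [-0.3  2.3 -0.5] turn [-0.003  -0.0001 -0.0014] yaw -71.7
```

```bash
for i in 1 ; do python3 -m handwheel '[[255,0,1,0,0,0,0],[255,0,1,0,0,0,0]]' 60; done; python3 -m handwheel '[[255,0,1,0,0,0,0]]' ;python3 -m handwheel '[[255,0,1,0,0,0,0]]' 
```

```text
time_s: 9.1
tcp_pos: [0.5185, -0.0652, 0.093]
orientation: [-0.113, 0.112, -0.697, 0.699]
force: [0.1, -1.0, -1.6]
opening: 0.0213
time_s: 9.18
tcp_pos: [0.5188, -0.0653, 0.0927]
orientation: [-0.113, 0.111, -0.697, 0.699]
force: [-3.7, 1.7, 14.7]
opening: 0.022
time_s: 9.27
tcp_pos: [0.519, -0.0653, 0.0927]
orientation: [-0.114, 0.111, -0.697, 0.699]
force: [-5.3, 2.5, 12.9]
opening: 0.0218
```

```bash
for i in 1; do python3 -m handwheel '[[255,0,0.3,-1.5,0,0,0],[255,0,0.4,-1.5,0,0,0]]'; python3 -m handwheel '[[255,0,0.4,-1.5,0,0,0],[255,0,0.4,-1.5,0,0,0]]';python3 -m handwheel '[[255,0,0.4,-1.5,0,0,0],[255,0,0.4,-1.5,0,0,0]]'; done; python3 - <<'E'
from h import *
go([.519,-.0653,.093],-71.7)
E
```

```text
time_s: 9.43
tcp_pos: [0.5185, -0.0629, 0.0929]
orientation: [-0.114, 0.111, -0.696, 0.7]
force: [0.1, -3.7, 0.1]
opening: 0.0214
time_s: 9.6
tcp_pos: [0.5183, -0.0616, 0.0929]
orientation: [-0.115, 0.11, -0.695, 0.701]
force: [-1.1, -5.8, 2.7]
opening: 0.0215
time_s: 9.77
tcp_pos: [0.518, -0.0606, 0.0929]
orientation: [-0.116, 0.11, -0.693, 0.703]
force: [-1.5, -5.6, 2.3]
opening: 0.0216
t 9.77 p [ 0.518  -0.0606  0.0929] F [-1.5  -5.62  2.34] M [-1.2   0.27 -0.06] op 0.0216
[[-0.949  0.01   0.315]
 [-0.316 -0.013 -0.949]
 [-0.005 -1.     0.015]]
shift mm [ 0.5 -0.   4.8] turn [-0.0152  0.0016 -0.0054] yaw -71.61
```

```bash
python3 -m handwheel '[[255,0,0.5,-2,-0.012,0,-0.003],[255,0,0.5,-2,-0.006,0,0]]'; python3 -m handwheel '[[255,0,0.5,-2,-0.006,0,0],[255,0,0.5,-2,-0.006,0,0]]'; python3 -m handwheel '[[255,0,0.5,-2,-0.006,0,0],[255,0,0.5,-2,-0.006,0,0]]'; python3 - <<'E'
from h import *
go([.519,-.0653,.093],-71.7)
E
```

```text
time_s: 9.93
tcp_pos: [0.5175, -0.0587, 0.0929]
orientation: [-0.115, 0.112, -0.697, 0.699]
force: [-2.1, -6.9, 3.1]
opening: 0.0213
time_s: 10.1
tcp_pos: [0.517, -0.0571, 0.0929]
orientation: [0.115, -0.112, 0.7, -0.696]
force: [-0.7, -6.7, 2.7]
opening: 0.0216
time_s: 10.27
tcp_pos: [0.5164, -0.0556, 0.0929]
orientation: [0.115, -0.113, 0.702, -0.694]
force: [-1.7, -7.3, 2.6]
opening: 0.0215
t 10.27 p [ 0.5164 -0.0556  0.0929] F [-1.66 -7.35  2.62] M [-1.53  0.25  0.02] op 0.0215
[[-0.948  0.001  0.318]
 [-0.318  0.012 -0.948]
 [-0.005 -1.    -0.011]]
shift mm [ 0.6 -0.2 10. ] turn [ 0.0111  0.0041 -0.0047] yaw -71.46
```

```bash
for i in 1; do python3 -m handwheel '[[255,0,0.5,-2.5,0.006,0.002,-0.003],[255,0,0.5,-2.5,0,0,0]]'; python3 -m handwheel '[[255,0,0.5,-2.5,-0.003,0,0],[255,0,0.5,-2.5,-0.003,0,0]]'; python3 -m handwheel '[[255,0,0.5,-2.5,-0.003,0,0],[255,0,0.5,-2.5,-0.003,0,0]]'; done; python3 - <<'E'
from h import *
go([.519,-.0653,.093],-71.7)
E
```

```text
time_s: 10.43
tcp_pos: [0.5157, -0.0533, 0.0929]
orientation: [-0.114, 0.112, -0.698, 0.698]
force: [-1.0, -7.1, 3.9]
opening: 0.0218
time_s: 10.6
tcp_pos: [0.5149, -0.0506, 0.0929]
orientation: [0.115, -0.112, 0.698, -0.698]
force: [-0.9, -6.6, 3.4]
opening: 0.0215
time_s: 10.77
tcp_pos: [0.5139, -0.0479, 0.0929]
orientation: [0.115, -0.112, 0.698, -0.698]
force: [-1.3, -6.6, 3.3]
opening: 0.0214
t 10.77 p [ 0.5139 -0.0479  0.0929] F [-1.26 -6.56  3.3 ] M [-1.38  0.33  0.01] op 0.0214
[[-0.948  0.003  0.318]
 [-0.318  0.002 -0.948]
 [-0.004 -1.    -0.   ]]
shift mm [ 0.7 -0.1 18.1] turn [ 0.0005  0.0039 -0.0038] yaw -71.48
```

```bash
python3 -m handwheel '[[255,0,0.5,-2.5,-0.003,0.002,-0.002],[255,0,0.5,-2.5,-0.003,0,0]]'; python3 -m handwheel '[[255,0,0.5,-2.5,-0.003,0,0],[255,0,0.5,-2.5,-0.003,0,0]]'; python3 - <<'E'
from h import *
go([.519,-.0653,.093],-71.7)
E
```

```text
time_s: 10.93
tcp_pos: [0.513, -0.0451, 0.0928]
orientation: [0.114, -0.112, 0.699, -0.697]
force: [-1.0, -5.5, 3.2]
opening: 0.0214
time_s: 11.1
tcp_pos: [0.5117, -0.0418, 0.0924]
orientation: [0.114, -0.113, 0.699, -0.696]
force: [-1.5, -5.3, 1.6]
opening: 0.0209
t 11.1 p [ 0.5117 -0.0418  0.0924] F [-1.54 -5.28  1.55] M [-0.98  0.27  0.01] op 0.0209
[[-0.949  0.001  0.317]
 [-0.317  0.005 -0.949]
 [-0.002 -1.    -0.004]]
shift mm [ 0.5 -0.7 24.6] turn [ 0.004   0.0028 -0.0025] yaw -71.54
```

```bash
python3 -m handwheel '[[255,0,1,-1.5,0.002,0,0]]'; python3 -m handwheel '[[255,0,1,-1.5,0,0,0]]'; python3 -m handwheel '[[255,0,1,-1.5,0,0,0]]'
```

```text
time_s: 11.18
tcp_pos: [0.5113, -0.0409, 0.0916]
orientation: [0.114, -0.113, 0.698, -0.698]
force: [-0.9, -4.4, 1.4]
opening: 0.0214
time_s: 11.27
tcp_pos: [0.5109, -0.04, 0.0907]
orientation: [-0.114, 0.113, -0.698, 0.698]
force: [-1.2, -5.6, 2.1]
opening: 0.0216
time_s: 11.35
tcp_pos: [0.5106, -0.0392, 0.0899]
orientation: [-0.115, 0.113, -0.697, 0.699]
force: [-0.4, -7.5, 3.6]
opening: 0.0217
```

```bash
python3 -m handwheel '[[255,0,1.5,-0.5,0,0,0]]'; python3 -m handwheel '[[255,0,1.5,-0.5,0,0,0]]'; python3 -m handwheel '[[255,0,1.5,-0.5,0,0,0]]'; python3 - <<'E'
from h import *
go([.519,-.0653,.093],-71.7)
E
```

```text
time_s: 11.43
tcp_pos: [0.5105, -0.0392, 0.0886]
orientation: [-0.115, 0.113, -0.696, 0.699]
force: [-1.2, -5.2, 1.8]
opening: 0.0216
time_s: 11.52
tcp_pos: [0.5105, -0.0393, 0.0871]
orientation: [-0.115, 0.113, -0.696, 0.7]
force: [-0.6, -5.8, 1.7]
opening: 0.0213
time_s: 11.6
tcp_pos: [0.5104, -0.0393, 0.0857]
orientation: [-0.115, 0.113, -0.695, 0.7]
force: [-1.2, -5.3, 1.2]
opening: 0.021
t 11.6 p [ 0.5104 -0.0393  0.0857] F [-1.23 -5.27  1.19] M [-0.92  0.24 -0.09] op 0.021
[[-0.948  0.005  0.318]
 [-0.318 -0.006 -0.948]
 [-0.002 -1.     0.007]]
shift mm [ 0.1 -7.1 27.4] turn [-0.0074  0.0044 -0.0025] yaw -71.45
```

```bash
python3 -m handwheel '[[255,0,1.5,0,-0.004,0,0],[255,0,1.5,0,-0.003,0,0]]'; python3 -m handwheel '[[255,0,1.5,0,0,0,0],[255,0,1.5,0,0,0,0]]'; python3 -m handwheel '[[255,0,1.5,0,0,0,0],[255,0,1.5,0,0,0,0]]'; python3 - <<'E'
from h import *
go([.519,-.0653,.093],-71.7)
E
```

```text
time_s: 11.77
tcp_pos: [0.5105, -0.0398, 0.0826]
orientation: [-0.115, 0.113, -0.697, 0.698]
force: [-1.1, -3.5, 1.6]
opening: 0.0213
time_s: 11.93
tcp_pos: [0.5105, -0.04, 0.0792]
orientation: [-0.115, 0.113, -0.698, 0.698]
force: [-0.9, -3.4, 1.3]
opening: 0.0215
time_s: 12.1
tcp_pos: [0.5105, -0.0401, 0.0758]
orientation: [-0.115, 0.113, -0.697, 0.698]
force: [-2.7, -5.0, 1.3]
opening: 0.0212
t 12.1 p [ 0.5105 -0.0401  0.0758] F [-2.7  -4.95  1.33] M [-0.88  0.23  0.05] op 0.0212
[[-0.948  0.002  0.318]
 [-0.318 -0.001 -0.948]
 [-0.002 -1.     0.001]]
shift mm [ -0.1 -17.1  26.6] turn [-0.0014  0.0045 -0.002 ] yaw -71.44
```

```bash
python3 -m handwheel '[[255,0,1.5,0,0,0,0],[255,0,1.5,0,0,0,0]]'; python3 -m handwheel '[[255,0,1.3,0,0,0,0],[255,0,1.2,0,0,0,0]]'; python3 -m handwheel '[[255,0,1,0,0,0,0]]'; python3 -m handwheel '[[255,0,0.7,0,0,0,0]]'; python3 - <<'E'
from h import *
go([.519,-.0653,.066],-71.7)
E
```

```text
time_s: 12.27
tcp_pos: [0.5104, -0.0403, 0.0725]
orientation: [-0.115, 0.113, -0.697, 0.698]
force: [-1.9, -5.4, 1.7]
opening: 0.0215
time_s: 12.43
tcp_pos: [0.5104, -0.0404, 0.0697]
orientation: [-0.115, 0.113, -0.697, 0.698]
force: [-0.9, -5.1, 2.4]
opening: 0.0215
time_s: 12.52
tcp_pos: [0.5103, -0.0404, 0.0685]
orientation: [-0.115, 0.113, -0.697, 0.698]
force: [-1.8, -4.6, 1.5]
opening: 0.0217
time_s: 12.6
tcp_pos: [0.5103, -0.0405, 0.0677]
orientation: [-0.115, 0.114, -0.697, 0.698]
force: [-1.3, -4.6, 2.3]
opening: 0.0215
t 12.6 p [ 0.5103 -0.0405  0.0677] F [-1.33 -4.56  2.33] M [-0.84  0.22 -0.  ] op 0.0215
[[-0.948  0.002  0.318]
 [-0.318 -0.001 -0.948]
 [-0.001 -1.     0.002]]
shift mm [-0.3  1.7 26.3] turn [-0.0019  0.0047 -0.0012] yaw -71.43
```

```bash
for r in 1; do python3 -m handwheel '[[255,0,0.5,0,0,0,0]]'; python3 -m handwheel '[[255,0,0.5,0,0,0,0]]'; python3 -m handwheel '[[255,0,0.5,0,0,0,0]]'; python3 -m handwheel '[[255,0,0.4,0,0,0,0]]'; python3 -m handwheel '[[255,0,0.4,0,0,0,0]]'; done
```

```text
time_s: 12.68
tcp_pos: [0.5103, -0.0405, 0.067]
orientation: [-0.115, 0.114, -0.697, 0.698]
force: [-1.7, -4.5, 1.6]
opening: 0.0216
time_s: 12.77
tcp_pos: [0.5103, -0.0405, 0.0665]
orientation: [-0.115, 0.114, -0.697, 0.698]
force: [-2.3, -4.5, 1.2]
opening: 0.0217
time_s: 12.85
tcp_pos: [0.5103, -0.0406, 0.066]
orientation: [-0.115, 0.114, -0.697, 0.698]
force: [-3.1, -5.2, 8.2]
opening: 0.0216
time_s: 12.93
tcp_pos: [0.5103, -0.0406, 0.0659]
orientation: [-0.115, 0.114, -0.697, 0.698]
force: [-6.2, -3.6, 11.6]
opening: 0.0209
time_s: 13.02
tcp_pos: [0.5103, -0.0406, 0.066]
orientation: [-0.115, 0.114, -0.697, 0.698]
force: [-3.5, -3.9, 5.4]
opening: 0.0212
```

```bash
python3 -m handwheel '[[255,0,0,0.7,0,0,0]]'; python3 -m handwheel '[[150,0,0,0,0,0,0],[150,0,0,0,0,0,0],[110,0,0,0,0,0,0],[110,0,0,0,0,0,0],[110,0,0,0,0,0,0]]'; python3 - <<'E'
from h import *
go([.519,-.0653,.066],-71.7)
c=calibration('wrist');im,d=read_camera('wrist');cv2.imwrite('pics/w7.png',im)
E
```

```text
time_s: 13.1
tcp_pos: [0.5103, -0.0408, 0.066]
orientation: [-0.114, 0.114, -0.698, 0.698]
force: [-0.9, -0.5, -1.1]
opening: 0.0216
time_s: 13.52
tcp_pos: [0.5103, -0.0389, 0.0653]
orientation: [0.114, -0.113, 0.699, -0.697]
force: [0.4, 0.9, -0.7]
opening: 0.0496
t 13.52 p [ 0.5103 -0.0389  0.0653] F [ 0.37  0.88 -0.72] M [-0.03  0.05  0.02] op 0.0496
[[-0.948  0.001  0.318]
 [-0.318  0.003 -0.948]
 [-0.002 -1.    -0.002]]
shift mm [ 0.1 -0.8 27.8] turn [ 0.0022  0.0041 -0.002 ] yaw -71.47
```

View pics/w7.png

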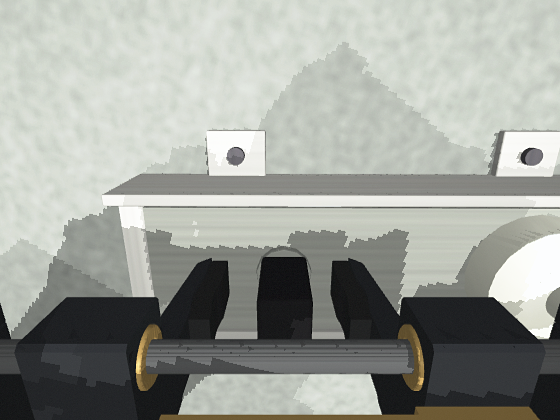

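Released with equal gaps either side of the grip. Rising straight up now.

```bash
python3 -m handwheel '[[110,0,-3,0,0,0,0],[110,0,-8,0,0,0,0],[110,0,-15,0,0,0,0],[110,0,-25,0,0,0,0],[110,0,-25,0,0,0,0],[110,0,-25,0,0,0,0],[110,0,-25,0,0,0,0],[110,0,-15,0,0,0,0],[110,0,0,0,0,0,0],[110,0,0,0,0,0,0]]'; python3 - <<'E'
from h import *
s,r=go([.519,-.0653,.066],-71.7)
c=calibration('wrist');im,d=read_camera('wrist');cv2.imwrite('pics/w8.png',im);np.save('pics/w8.npy',d);np.save('pics/w8T.npy',c['T'])
im2,_=read_camera('scene');cv2.imwrite('pics/s8.png',im2)
E
```

```text
time_s: 14.4
tcp_pos: [0.5094, -0.0389, 0.2174]
orientation: [0.115, -0.113, 0.699, -0.697]
force: [-0.4, 1.0, 0.2]
opening: 0.0498
t 14.4 p [ 0.5094 -0.0389  0.2174] F [-0.4   0.98  0.22] M [ 0.05 -0.02 -0.02] op 0.0498
[[-0.948  0.003  0.318]
 [-0.318  0.003 -0.948]
 [-0.003 -1.    -0.002]]
shift mm [ -0.3 151.3  28.4] turn [ 0.0019  0.0039 -0.0033] yaw -71.48
```

View pics/w8.png

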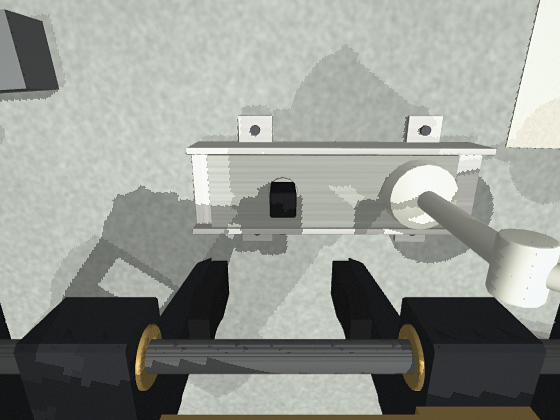

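View pics/s8.png

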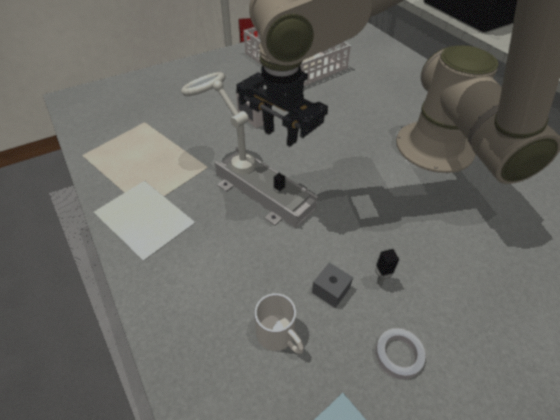

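```bash
python3 - <<'E'
from h import *
c=calibration('wrist');c['T']=np.load('pics/w8T.npy');d=np.load('pics/w8.npy')
print('top z',[dep(c,d,u,v).round(4) for u,v in[(278,205),(283,210),(290,205),(283,200)]])
print('plate z',[dep(c,d,u,v)[2].round(4) for u,v in[(240,180),(330,190),(310,175)]])
print('collar',[dep(c,d,283,v).round(4) for v in(179,180)])
im,_=read_camera('top');cv2.imwrite('pics/top8.png',im);a=cv2.imread('pics/top0.png')
for n,(x0,y0,x1,y1) in dict(mug=(185,130,235,180),tape=(135,195,185,245)).items():
    print(n,cv2.absdiff(im,a)[y0:y1,x0:x1].mean())
E
```

```text
top z [array([ 0.5074, -0.0376,  0.0895]), array([ 0.5051, -0.0427,  0.0912]), array([ 0.5111, -0.0466,  0.0916]), array([ 0.5133, -0.0399,  0.0916])]
plate z [np.float64(0.0459), np.float64(0.0457), np.float64(0.0455)]
collar [array([ 0.5211, -0.0376,  0.0519]), array([ 0.5199, -0.038 ,  0.0507])]
mug 1.2908
tape 1.2666666666666666
```

View pics/top8.png

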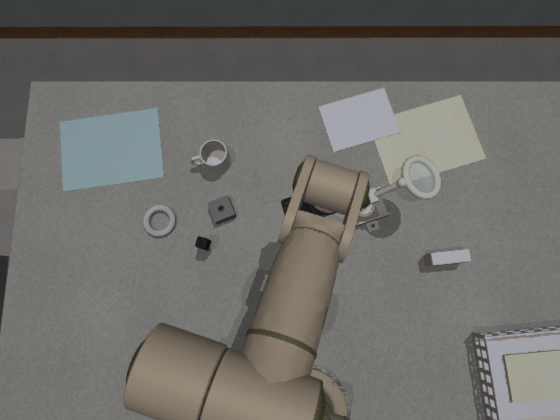

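Grip top is at 0.091 m and collar top at 0.051 m, which is fully home. Mug, tape and clock have not moved, and the arm is clear of everything.

```bash
python3 -c "
from workcell import *
print(hand_in())"
```

```text
the job is handed in; nothing more can be done
None
```

The lamp is locked to its mount: the pin is fully home through plate and receiver, released, and the job is handed in. `hand_in()` reports no verdict.

- **Pin taken:** I chose the pin in the stand by its size. Its grip measured about 21 mm square with its top at 91 mm. The larger pin standing loose was left alone.
- **Finding the hole:** the nose went through the plate's hole and touched the receiver, peaking at about 15 N. I then dragged it some 27 mm towards +y with about 5–7 N sideways, bringing the plate along, until it dropped into the receiver's hole.
- **Driving home:** I lowered the pin in small steps, and the collar landed at about 12 N. I eased off the sideways load, let go and rose clear.
- **Last checks:**
  - By wrist depth, the grip top is at about 91 mm, the collar top at about 51 mm and the plate at about 46 mm, which matches fully home.
  - The pin looks upright. I could not measure the tip or the sideways offset directly; the 12 mm shank in the 14.8 mm hole allows at most about 1.4 mm of offset.
  - The mug and tape match their first picture, and the clock is at the same pixels.
  - The clock read 14.4 s at the last state reading, before three camera calls (0.05 s each).
- **Disagreement:** the wrist camera and the top camera differed by 1–3 mm on the position of the plate's hole. I used the wrist camera, and the nose entered without trouble.

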